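# Level the column stand and keep the level pressed down

## Task

The chromatography column leans because the near foot of its stand, the one with the black knob, is too low: stand the spirit level in the middle of the stand's base plate, lying lengthwise from the knob towards the far end, let go of it, and turn the knob until the bubble rests between the two black lines. Then press the level down onto the plate from above with about one kilogram of force, bubble still between the lines, and finish while you keep pressing, so that I can tighten the lock nut. Leave everything else on the bench as it stands.

Things in the scene. Friction and masses are not known exactly. Their poses are not given: they have to be found in the camera images.
- level: spirit level: bright aluminium bar 120 long (its x) x 24 wide (y) x 37 mm high, black end caps, 180 g; a green vial 68 mm long with a pale bubble and two black lines is let into its top. Origin: centre of the underside, z up. Starts flat on the bench to the left or right of the stand, lengthwise roughly along world y. It may go on the plate either way round.
- level_top (a point): middle of the level's top, 37 mm above its underside. The whole top can be pressed: the two end blocks (24 mm long, 34 to 58 mm from the middle, 38 mm high) and the window over the vial. Pressing at the middle or evenly on both ends keeps the reading true.
- bubble_mid (a point): middle of the pale bubble in the vial. Its distance along the level's x from the level's middle is the reading: 0 = midway between the lines. It runs to the higher end, 1.0 mm per 0.001 rad of slope, as far as +-23 mm, and settles in about 1.5 s. The bubble is 11 mm long and the lines stand 9.5 mm either side of the middle, so between them means within +-4 mm.
- pad (a point): middle of the top face of the stand's dark blue base plate (350 x 180 mm, 10 mm thick), 33 to 35 mm above the bench; the level goes here. x runs lengthwise from the knob end to the far end, z up out of the plate. The near (-x) end starts 2 to 4 mm too low.
- knob (a point): centre, at mid-height, of the levelling foot's black round knob: 40 mm in diameter, 22 mm tall, axis upright, 135 mm from pad along pad's -x, 67 mm above the bench (underside 56 mm). Clockwise seen from above lifts this end of the plate, 1.27 mm or 0.0048 rad of slope per rad. It turns in place, stays where left (0.06 N m), and needs 1.8 to 3.1 rad at the start.
- plate: the base plate with rod and column; it only tilts. Origin on its hinge line over the two fixed far feet, 130 mm from pad along +x and 10 mm below the top face. The steel rod (12 mm thick, 0.4 m tall) stands at x +150, y +70 mm from pad; the column hangs out beyond that corner at x +200, y +130 mm, from 0.16 m above the bench up.
- wrench: bystander: steel wrench, 150 mm long, lying flat; origin centre of underside
- syringe: bystander: teal syringe, 130 mm long, 36 mm over the flange, lying; origin under its middle
- cartridge: bystander: spare column cartridge, cream with amber caps, 38 mm thick, 125 mm long, lying; origin under its middle
- reagent: bystander: brown glass bottle with blue cap, 50 mm diameter, 85 mm tall; origin centre of the bottom
- beaker: bystander: glass beaker, 68 mm diameter, 85 mm tall; origin centre of the bottom
- vial: bystander: small clear vial, 28 mm diameter, 50 mm tall; origin centre of the bottom
- bosshead: bystander: spare clamp boss, 45 x 34 x 30 mm; origin centre of the underside
Not all that is in view belongs to the job. Leave any blue look-alike of the level alone.

How it is judged:
By the outcome, as a careful person would: the job done as asked, in the order asked, and still so for the second after the job is handed in, while the arm keeps its last pose, push and grip.
It also fails if it takes over 72 s, if anything falls off the work surface, if the arm or the gripper's body presses on something with over 40 N, if the wrist force passes 120 N, or if a joint passes its speed limit or range.

## Robot

A 6-joint arm with a two-finger parallel gripper is mounted at the origin on the work surface. World frame = base frame: x ahead of the robot, y to its left, z up, the work surface at z = 0. Lengths are in m, angles in rad, forces in N, time in s.
With the tool pointing down it reaches from about 0.25 to 0.775 m from the base axis. Payload 4 kg.
Tool frame: the origin (TCP) lies at the centre of the arm's flange, where the gripper is bolted on; the fingertips stand 173 mm ahead of it and the grasp point (between the pads) lies 155 mm ahead of it; z points along the fingers, y is the direction in which the jaws open and shut (so a half turn about z gives the same grasp; the last joint's range is limited). The gripper opens to 85 mm and grips with 20 to 120 N. Pads are 22 mm wide; open, the fingers measure 114 mm over their backs; the gripper's body (76 mm by 85 mm) begins 54 mm behind the grasp point. The pads swing forward as they close: fully open they stand 13 mm farther back than shut.
Start: joints at [-0.103, 0.087, 1.371, -0, 1.684, -0.103], TCP at [0.55, -0, 0.405] pointing down, gripper open.
Joint ranges: [-3.1, 3.1], [-0.76, 2.03], [0.27, 2.55], [-1.08, 4.22], [0.17, 2.65], [-2.57, 2.57]. Speed limits (rad/s): [2.79, 2.79, 3.14, 3.14, 3.14, 3.14].

## Interface

Orientations are given as a unit quaternion [x, y, z, w].
In Python, from cell import env gives the robot as it stands. The module is installed in compiled form; this text tells all that it offers.
- The arm moves only by the tool send_rows, never from a script. Its argument "plan" is a list of rows, each a list of 3 entries, a list of its own where there are three numbers: the shift along the tool's x, y, z in m, then the turn, a rotation vector about the tool's x, y, z in degrees, then the finger opening in m, from 0 to 0.0854. A call has 1 to 10 rows; each row shifts and turns the pose as measured when the row begins, along the tool's axes as they then stand; what a row does not reach is not made up. A row lasts 1/8 s, in which the tool goes at most 62.5 mm and 10.7 degrees, less where a joint would pass 70% of its speed; a pose out of reach is approached as far as the arm can. A call is refused whole if a number of a shift passes 0.0625 or a number of a turn 10.7, either way. A call with a gripper value outside its range is refused whole. The fingers move at their own pace and stop on an object; the grip force is fixed at half the most. Time passes only in rows, so rows that do not move let the fingers close. It gives the time, the measured TCP pose, the force and the opening at its end, in the units of the state.
- env.sense(): the state, without advancing time (a new reading comes with each control period).
- env.snapshot(name): name is "scene" or "side" or "wrist"; returns the picture (480x640x3 uint8, red, green, blue); there is no depth.
- env.calibration(name): a dict with "intrinsics" (3x3 intrinsics, pixels), "rvec" (rotation vector, rad) and "tvec" (3), from world to camera coordinates, as OpenCV has them. Camera axes: x right, y down, z forward; pixel columns grow to the right and rows downward; lengths in m; the calibration is good to about 2 mm. A picture is of the moment at which its call begins: read the wrist's pose just before it. calibration takes no time and is no camera call; for the wrist camera it gives the pose at the moment of the call.
- env.hand_in(): hands the job in, once; it reports no verdict.
The state is a dict: "time_s": time; "qpos": joint angles; "joint_velocities": joint speeds; "effort": joint torques, N m; "tcp_pos": TCP position; "tcp_rot": TCP orientation; "contact_force": force on the tool from outside, world axes, zero at the start; "wrist_torque": the same for the moment, N m; "opening": finger opening in m.
Only numpy, scipy, OpenCV 4.12 (cv2) and the standard library are available. Lean on these libraries where they do the work, as an engineer would, in place of code of your own. Each camera call takes 0.05 s, during which the arm holds its last target.

## Working session

There is one attempt and no reset: what is moved stays moved. The work goes in short steps, Python scripts to look and compute and a tool call to move; the robot and the scene stay as the last step left them, time stands still between calls to the robot, and variables do not carry over. Pictures are saved under pics/ and viewed, and the job is handed in when it is done.

Besides the shell and the picture viewer there is one more tool, called after ">>>" in YAML: its name, and indented under it one key for each argument. send_rows: Moves the arm, as the interface text tells. Its arguments: {"type":"object","properties":{"plan":{"type":"array"}},"required":["plan"]}

```bash
mkdir -p pics; python3 - <<'E'
from cell import env
import cv2
s=env.sense(); print({k:(v if not hasattr(v,'__len__') else [round(float(x),4) for x in v]) for k,v in s.items()})
for n in("scene","side","wrist"):
    c=env.calibration(n); print(n,c)
    cv2.imwrite(f"pics/{n}0.png",env.snapshot(n)[:,:,::-1])
E
```

```text
{'time_s': 0.0, 'qpos': [-0.1031, 0.088, 1.3723, -0.0, 1.6836, -0.1031], 'joint_velocities': [0.0002, -0.0005, 0.0002, -0.0002, 0.0009, 0.0008], 'effort': [0.0005, -35.1862, -31.3276, 0.0, 0.0107, 0.0], 'tcp_pos': [0.5499, 0.0, 0.4035], 'tcp_rot': [0.7071, 0.7071, -0.0007, -0.0009], 'contact_force': [0.1175, -0.3517, 0.0772], 'wrist_torque': [0.0303, -0.0377, -0.0189], 'opening': 0.08549080594319221}
scene {'intrinsics': array([[435.79009274,   0.        , 320.89363858],
       [  0.        , 435.79009274, 244.6962652 ],
       [  0.        ,   0.        ,   1.        ]]), 'rvec': array([ 2.06263559,  0.69575605, -0.38711125]), 'tvec': array([-0.47760487, -0.1022739 ,  1.2871836 ])}
side {'intrinsics': array([[468.06719226,   0.        , 312.95070104],
       [  0.        , 468.06719226, 237.65876803],
       [  0.        ,   0.        ,   1.        ]]), 'rvec': array([ 2.36119085, -0.67304702,  0.25565914]), 'tvec': array([-0.46774808,  0.2819133 ,  1.05359579])}
wrist {'intrinsics': array([[361.62256523,   0.        , 319.25643792],
       [  0.        , 361.62256523, 233.68813631],
       [  0.        ,   0.        ,   1.        ]]), 'rvec': array([-2.85796744e+00,  8.21676114e-04,  3.30269061e-03]), 'tvec': array([-0.54850393, -0.03852665,  0.37939384])}
```

View pics/scene0.png

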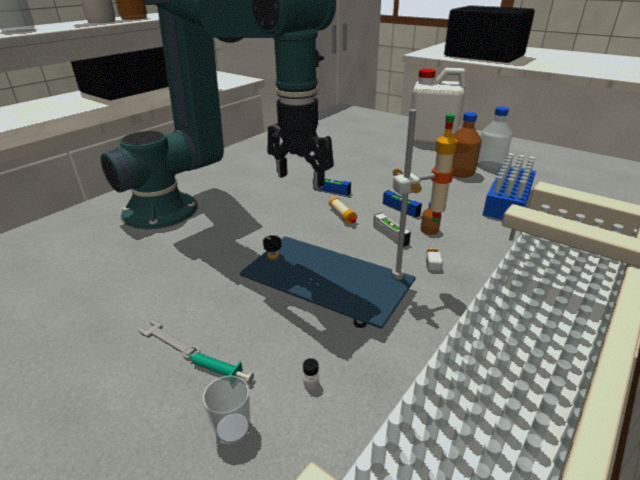

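View pics/side0.png

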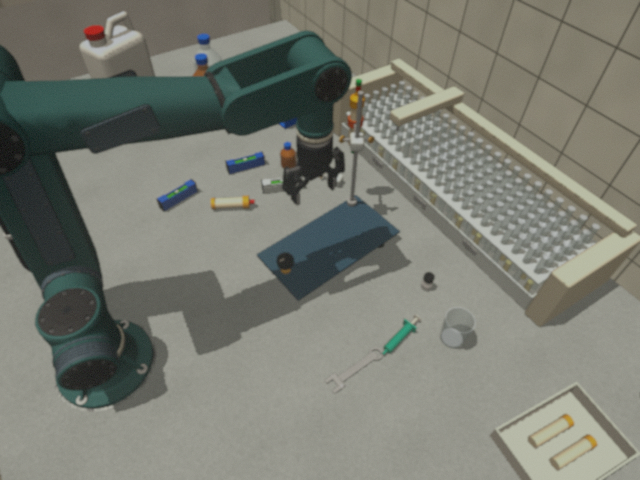

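View pics/wrist0.png

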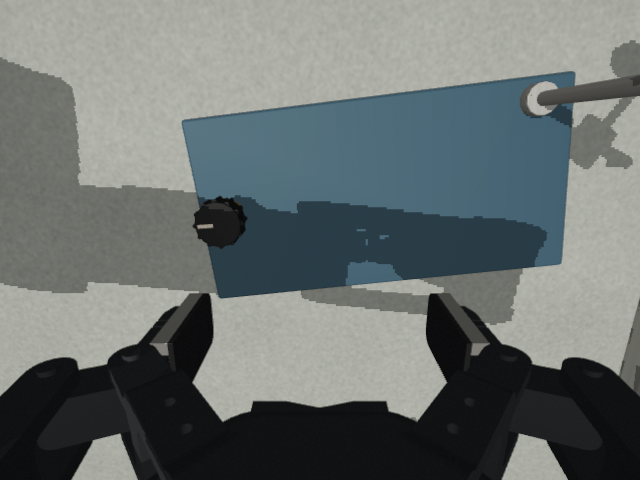

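The level is the bright aluminium bar at scene (391,230) and side (272,184). The two blue bars, at scene (337,186) and (402,203), are look-alikes. Enlarging to confirm, and computing positions.

```bash
cat > h.py <<'E'
from cell import env
import cv2, numpy as np
from scipy.spatial.transform import Rotation as R
def ray(n,uv,z,cal=None):
    c=cal or env.calibration(n); K=c["intrinsics"]; Rm=cv2.Rodrigues(c["rvec"])[0]
    o=-Rm.T@np.ravel(c["tvec"]); d=Rm.T@np.linalg.solve(K,[uv[0],uv[1],1.])
    return o+d*(z-o[2])/d[2]
def proj(n,P,cal=None):
    c=cal or env.calibration(n)
    return cv2.projectPoints(np.float64(P).reshape(-1,3),c["rvec"],c["tvec"],c["intrinsics"],None)[0][:,0]
def crop(src,dst,x0,y0,x1,y1,f):
    im=cv2.imread(src)[y0:y1,x0:x1]; cv2.imwrite(dst,cv2.resize(im,None,fx=f,fy=f,interpolation=cv2.INTER_CUBIC))
E
python3 - <<'E'
from h import *
crop("pics/scene0.png","pics/c1.png",310,160,450,280,5)
crop("pics/side0.png","pics/c2.png",150,140,310,220,5)
np.set_printoptions(precision=4,suppress=True)
print("plate corners wrist")
for uv in[(183,121),(574,72),(562,264),(220,297)]: print(ray("wrist",uv,.034))
print("knob top",ray("wrist",(219,222),.078), ray("scene",(272,240),.078),ray("side",(285,259),.078))
E
```

```text
plate corners wrist
[0.4264 0.0751 0.034 ]
[0.7692 0.1152 0.034 ]
[ 0.792  -0.0621  0.034 ]
[ 0.4461 -0.0985  0.034 ]
knob top [ 0.4641 -0.0073  0.078 ] [ 0.4673 -0.0073  0.078 ] [ 0.4636 -0.0099  0.078 ]
```

View pics/c1.png

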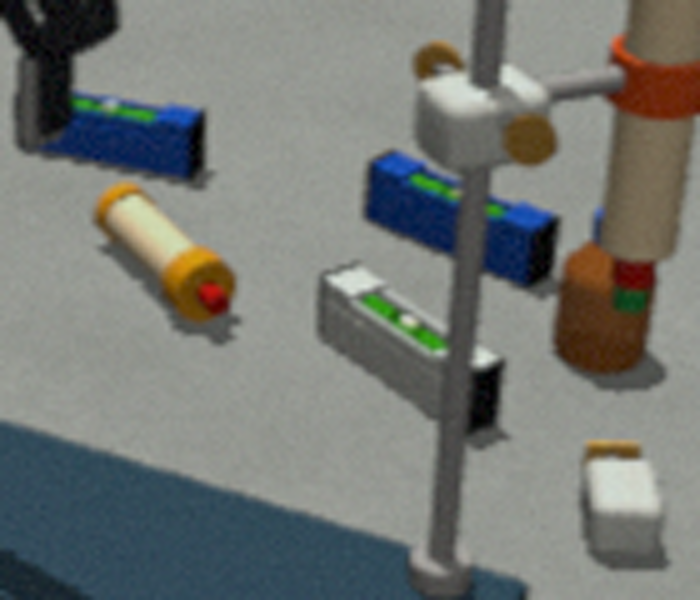

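View pics/c2.png

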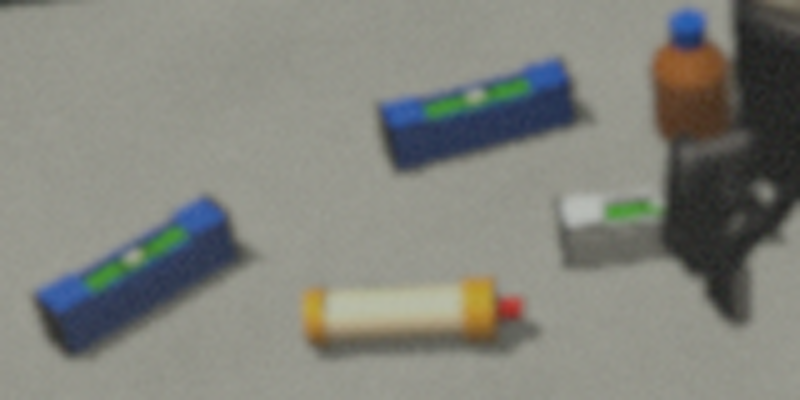

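```bash
python3 - <<'E'
from h import *
np.set_printoptions(precision=4,suppress=True)
for p in[(345,276),(487,358),(410,318)]: print(ray("scene",(310+p[0]/5,160+p[1]/5),.0375))
for p in[(582,209),(632,212)]: print("side",ray("side",(150+p[0]/5,140+p[1]/5),.0375))
for p in[(612,530)]: print("boss",ray("scene",(310+p[0]/5,160+p[1]/5),.015))
for p in[(120,200),(200,280)]: print("cart",ray("scene",(310+p[0]/5,160+p[1]/5),.019))
for p in[(600,355)]: print("reag",ray("scene",(310+p[0]/5,160+p[1]/5),.0))
for p in[(462,215)]: print("blue2",ray("scene",(310+p[0]/5,160+p[1]/5),.0375))
c=env.calibration("wrist");Rm=cv2.Rodrigues(c["rvec"])[0];print("cam",-Rm.T@c["tvec"],Rm)
E
```

```text
[0.5683 0.3018 0.0375]
[0.6697 0.2721 0.0375]
[0.6186 0.2837 0.0375]
side [0.5742 0.2977 0.0375]
side [0.5982 0.28   0.0375]
boss [0.7737 0.2042 0.015 ]
cart [0.3979 0.33   0.019 ]
cart [0.4901 0.2789 0.019 ]
reag [0.6908 0.368  0.    ]
blue2 [0.5848 0.4014 0.0375]
cam [0.5494 0.0687 0.374 ] [[ 1.     -0.0009 -0.0019]
 [-0.0003 -0.96    0.2799]
 [-0.0021 -0.2799 -0.96  ]]
```

>>> send_rows:
  plan:
    - [[0.05,0.015,0],[0,0,0],0.085]
    - [[0.05,0.015,0],[0,0,0],0.085]
    - [[0.05,0.015,0],[0,0,0],0.085]
    - [[0.05,0.015,0],[0,0,0],0.085]
    - [[0,0,0],[0,0,0],0.085]
    - [[0,0,0],[0,0,0],0.085]

```text
time_s: 0.9
tcp_pos: [0.6122, 0.2044, 0.3995]
tcp_rot: [0.708, 0.706, -0.003, -0.002]
contact_force: [-0.3, -0.3, 0.2]
opening: 0.0852
```

```bash
python3 - <<'E'
from h import *
print(env.sense()["tcp_pos"],env.sense()["qpos"])
cv2.imwrite("pics/w1.png",env.snapshot("wrist")[:,:,::-1])
cv2.imwrite("pics/s1.png",env.snapshot("scene")[:,:,::-1])
E
```

```text
[0.61219839 0.20442358 0.39952484] [ 2.34623950e-01  3.05624297e-01  1.12497799e+00 -6.64070082e-04
  1.71837235e+00  2.38238687e-01]
```

View pics/w1.png

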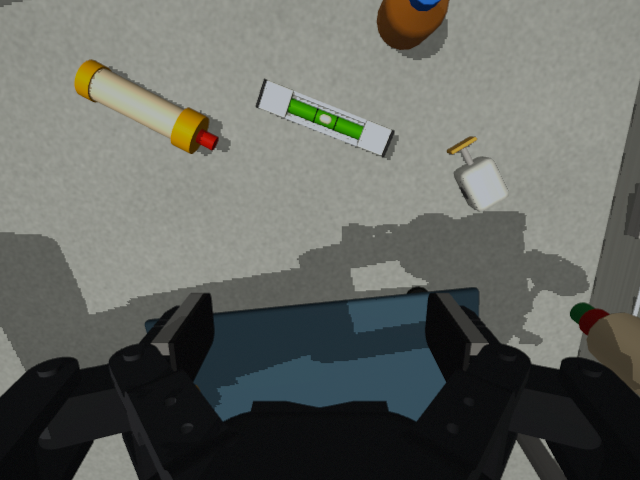

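The level, bright aluminium with green vial, runs from (262,93) to (390,143). The cartridge is at (145,108), the boss at (482,182) and the reagent at (410,20), all clear of it.

```bash
python3 - <<'E'
from h import *
np.set_printoptions(precision=4,suppress=True)
a=ray("wrist",(261,94),.038);b=ray("wrist",(391,143.5),.038)
print(a,b,(a+b)/2,np.hypot(*(b-a)[:2]),np.degrees(np.arctan2((b-a)[1],(b-a)[0])))
print(R.from_quat(env.sense()["tcp_rot"]).as_matrix())
print("plate edge",ray("wrist",(146,323),.032),ray("wrist",(478,290),.035))
E
```

```text
[0.5595 0.3002 0.038 ] [0.6731 0.2583 0.038 ] [0.6163 0.2792 0.038 ] 0.12116051869199097 -20.25454079183382
[[ 0.0048  1.     -0.007 ]
 [ 1.     -0.0048 -0.0019]
 [-0.002  -0.007  -1.    ]]
plate edge [0.4257 0.0757 0.032 ] [0.7684 0.1143 0.035 ]
```

>>> send_rows:
  plan:
    - [[0.037,0.002,0],[0,0,-10],0.085]
    - [[0.037,-0.005,0],[0,0,-10],0.085]
    - [[0,0,0.02],[0,0,-10],0.085]
    - [[0,0,0.02],[0,0,-10],0.085]
    - [[0,0,0.02],[0,0,-10],0.085]
    - [[0,0,0.02],[0,0,-10],0.085]
    - [[0,0,0.02],[0,0,-10],0.085]
    - [[0,0,0],[0,0,0],0.06]
    - [[0,0,0],[0,0,0],0.06]

```text
time_s: 2.12
tcp_pos: [0.6033, 0.2647, 0.3025]
tcp_rot: [0.167, 0.986, -0.001, 0.0]
contact_force: [-0.1, 0.6, 1.1]
opening: 0.0602
```

```bash
cat >> h.py <<'E'
np.set_printoptions(precision=4,suppress=True)
def st():
    s=env.sense(); M=R.from_quat(s["tcp_rot"]).as_matrix()
    print("t",round(s["time_s"],2),"tcp",s["tcp_pos"],"yawY",np.degrees(np.arctan2(M[1,1],M[0,1])).round(2),"z",M[:,2],"q",s["qpos"],"F",s["contact_force"],"T",s["wrist_torque"],"op",round(s["opening"],4))
    return s,M
def to(target,yaw=None,M=None,s=None):
    "shift in tool axes to world tcp target; turn (rotvec tool deg) to make tool vertical with tool-y yaw"
    s,M=st(); d=M.T@(np.array(target)-s["tcp_pos"]); print("shift",d)
    if yaw is not None:
        y=np.radians(yaw); Y=np.array([np.cos(y),np.sin(y),0]);Z=np.array([0,0,-1.]);X=np.cross(Y,Z)
        T=np.c_[X,Y,Z]; print("turn",np.degrees(R.from_matrix(M.T@T).as_rotvec()))
E
python3 - <<'E'
from h import *
to([.6163,.2792,.183],69.75)
cv2.imwrite("pics/w2.png",env.snapshot("wrist")[:,:,::-1])
E
```

```text
t 2.12 tcp [0.6033 0.2647 0.3025] yawY 70.74 z [-0.     -0.0018 -1.    ] q [ 0.3279  0.3656  1.2399 -0.0017  1.5367 -0.9067] F [-0.0998  0.6067  1.0528] T [-0.0015  0.0077  0.014 ] op 0.0602
shift [-0.0074  0.0181  0.1195]
turn [-0.0989  0.0331  0.9904]
```

View pics/w2.png

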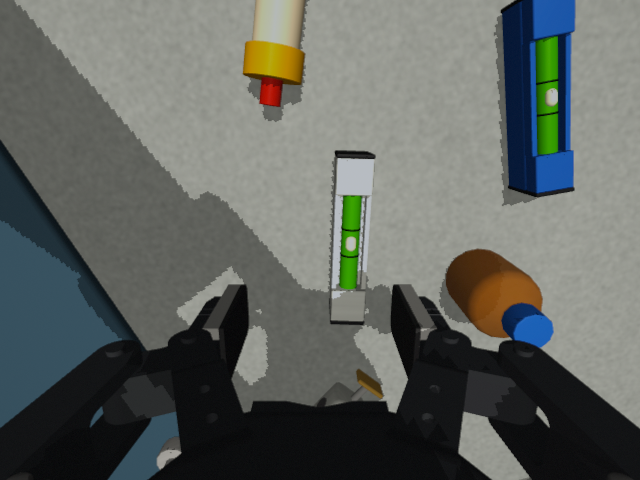

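The level is in view, ends at (355,153) and (347,322). The reagent bottle at (505,295) and the blue look-alike at (545,95) are clear. I'm refining its pose.

```bash
python3 - <<'E'
from h import *
a=ray("wrist",(355.5,155.5),.038);b=ray("wrist",(347,321),.038)
c=(a+b)/2
print(a,b,c,np.hypot(*(b-a)[:2]),np.degrees(np.arctan2((b-a)[1],(b-a)[0])))
print(ray("wrist",(352,240),.037))
to([c[0],c[1],.183],69.75)
E
```

```text
[0.559  0.3015 0.038 ] [0.6692 0.2599 0.038 ] [0.6141 0.2807 0.038 ] 0.11782135247260067 -20.68335484105261
[0.6121 0.2821 0.037 ]
t 2.17 tcp [0.6033 0.2648 0.3025] yawY 70.77 z [-0.0001 -0.002  -1.    ] q [ 0.328   0.3657  1.2399 -0.0019  1.5368 -0.9071] F [ 0.9793  0.1561 -0.1424] T [-0.0219 -0.0205  0.0145] op 0.0602
shift [-0.0049  0.0188  0.1194]
turn [-0.1116  0.0316  1.0172]
```

>>> send_rows:
  plan:
    - [[-0.0055,0.0185,0.02],[0,0,1],0.06]
    - [[0,0,0.03],[0,0,0],0.06]
    - [[0,0,0.03],[0,0,0],0.06]
    - [[0,0,0.02],[0,0,0],0.06]
    - [[0,0,0.01],[0,0,0],0.06]
    - [[0,0,0],[0,0,0],0.06]

```text
time_s: 2.92
tcp_pos: [0.6183, 0.2806, 0.1989]
tcp_rot: [0.18, 0.984, 0.003, 0.007]
contact_force: [0.7, -0.1, 0.9]
opening: 0.0599
```

```bash
python3 - <<'E'
from h import *
to([.6147,.280,.183],69.5)
cv2.imwrite("pics/w3.png",env.snapshot("wrist")[:,:,::-1])
E
```

```text
t 2.92 tcp [0.6183 0.2806 0.1989] yawY 69.23 z [ 0.015   0.0032 -0.9999] q [ 0.343   0.4765  1.3015 -0.002   1.3485 -0.8647] F [ 0.6784 -0.1314  0.9058] T [-0.0578 -0.0217  0.0105] op 0.0599
shift [ 0.0033 -0.002   0.0158]
turn [ 0.4762  0.7369 -0.2749]
```

View pics/w3.png

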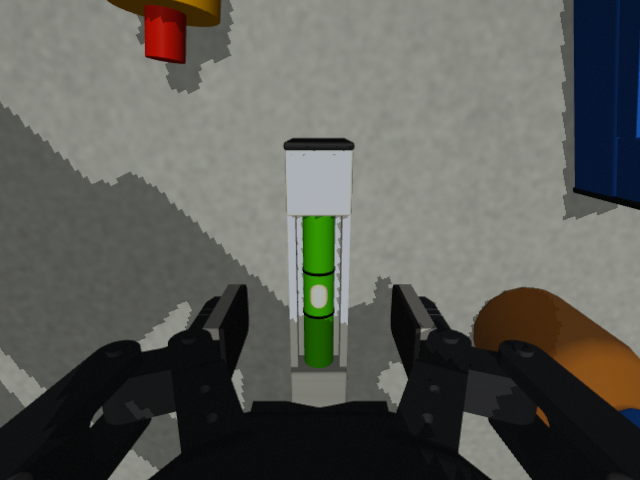

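Level centred between the fingers, with its middle at (319,296).

>>> send_rows:
  plan:
    - [[0.003,-0.001,0.01],[0.5,0.7,0],0.06]
    - [[0,0,0.006],[0,0,0],0.06]
    - [[0,0,0.002],[0,0,0],0.04]
    - [[0,0,0],[0,0,0],0.01]
    - [[0,0,0],[0,0,0],0.01]
    - [[0,0,0],[0,0,0],0.01]
    - [[0,0,0],[0,0,0],0.01]

```text
time_s: 3.85
tcp_pos: [0.6162, 0.2813, 0.1836]
tcp_rot: [0.18, 0.984, 0.001, 0.003]
contact_force: [0.3, -0.6, -0.5]
opening: 0.0231
```

```bash
python3 - <<'E'
from h import *
to([.6147,.280,.30],69.5)
E
```

```text
t 3.85 tcp [0.6162 0.2813 0.1836] yawY 69.21 z [ 0.0058  0.0017 -1.    ] q [ 0.3446  0.4899  1.3148 -0.0004  1.3308 -0.8633] F [ 0.3262 -0.5895 -0.505 ] T [ 0.027  -0.033   0.0101] op 0.0231
shift [ 0.0004 -0.0013 -0.1164]
turn [ 0.2103  0.2789 -0.2872]
```

>>> send_rows:
  plan:
    - [[0,0,-0.03],[0,0,0],0.01]
    - [[0,0,-0.045],[0,0,0],0.01]
    - [[0,0,-0.045],[0,0,-9],0.01]
    - [[0,0,0],[0,0,-9],0.01]
    - [[0,0,0],[0,0,-9],0.01]
    - [[0.0057,-0.039,0],[0,0,0],0.01]
    - [[0.0057,-0.039,0],[0,0,0],0.01]
    - [[0.0057,-0.039,0],[0,0,0],0.01]
    - [[0.0057,-0.039,0],[0,0,0],0.01]

```text
time_s: 4.97
tcp_pos: [0.611, 0.1222, 0.3023]
tcp_rot: [-0.065, 0.998, -0.0, -0.001]
contact_force: [0.5, 0.1, -1.7]
opening: 0.0231
```

```bash
python3 - <<'E'
from h import *
to([.607,.006,.30],96.4)
cv2.imwrite("pics/w4.png",env.snapshot("wrist")[:,:,::-1])
E
```

```text
t 4.97 tcp [0.611  0.1222 0.3023] yawY 97.49 z [-0.0019 -0.0003 -1.    ] q [ 0.1065  0.2883  1.3403 -0.0001  1.515  -1.595 ] F [ 0.4815  0.0839 -1.6914] T [ 0.032   0.0012 -0.0034] op 0.0231
shift [ 0.0191 -0.1147  0.0023]
turn [-0.0037 -0.1129  1.0868]
```

View pics/w4.png

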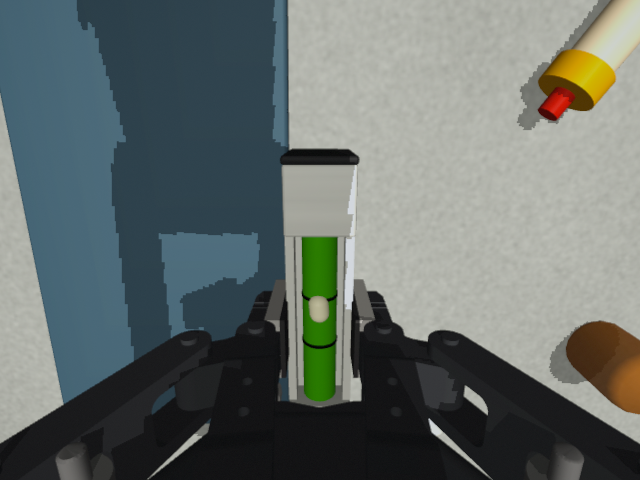

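Level held straight in the jaws, lines at (320,297) and (320,343). Plate edge vertical at x=288.

>>> send_rows:
  plan:
    - [[0.006,-0.038,0.002],[0,0,1],0.01]
    - [[0.006,-0.038,0],[0,0,0],0.01]
    - [[0.006,-0.036,0],[0,0,0],0.01]
    - [[0,0,0],[0,0,0],0.01]
    - [[0,0,0],[0,0,0],0.01]

```text
time_s: 5.65
tcp_pos: [0.605, -0.0002, 0.2989]
tcp_rot: [-0.053, 0.999, -0.002, -0.003]
contact_force: [0.3, 0.0, -1.9]
opening: 0.0227
```

```bash
python3 - <<'E'
from h import *
to([.607,.006,.30],96.4)
cv2.imwrite("pics/w5.png",env.snapshot("wrist")[:,:,::-1])
E
```

```text
t 5.65 tcp [ 0.605  -0.0002  0.2989] yawY 96.04 z [-0.0058 -0.0051 -1.    ] q [-0.0925  0.2526  1.3916 -0.0056  1.5027 -1.7683] F [ 0.2649  0.0193 -1.9077] T [ 0.0284 -0.0021 -0.0029] op 0.0227
shift [-0.0026  0.0059 -0.0012]
turn [-0.253  -0.3629 -0.3623]
```

View pics/w5.png

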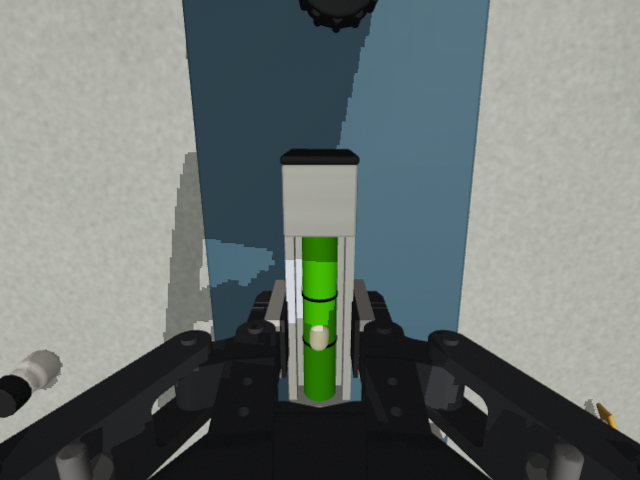

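The plate edges run from (183,0) to (212,335) and from (490,0) to (458,335), with the knob at (338,5). The level sits slightly left of the plate centreline.

```bash
python3 - <<'E'
from h import *
z=.033
P={k:ray("wrist",v,z) for k,v in dict(l0=(184,10),l1=(212,330),r0=(489,10),r1=(458,330)).items()}
for k in P: print(k,P[k])
a=(P['l0']+P['r0'])/2;b=(P['l1']+P['r1'])/2
for i,(p,q) in enumerate((('l0','l1'),('r0','r1'))): d=P[q]-P[p]; print(np.degrees(np.arctan2(d[1],d[0])))
d=b-a; print(a,b,np.degrees(np.arctan2(d[1],d[0])), "w",np.hypot(*(P['l0']-P['r0'])[:2]))
zt=env.sense()["tcp_pos"][2]-.1836+.033
m1=ray("wrist",(320,298),zt);m2=ray("wrist",(319,344),zt);print("level mid",(m1+m2)/2,"d",np.hypot(*(m1-m2)[:2]))
E
```

```text
l0 [ 0.4751 -0.0964  0.033 ]
l1 [ 0.6825 -0.0751  0.033 ]
r0 [0.457  0.0791 0.033 ]
r1 [0.6628 0.1045 0.033 ]
5.860851863874363
7.042576812902171
[ 0.466  -0.0086  0.033 ] [0.6727 0.0147 0.033 ] 6.450215226668536 w 0.17636092751230456
level mid [ 0.6022 -0.0032  0.1483] d 0.01918540529135528
```

```bash
python3 - <<'E'
from h import *
for uv in [(338,19),(338,28)]:
  for z in(.078,.056): print(uv,z,ray("wrist",uv,z))
E
```

```text
(338, 19) 0.078 [ 0.4826 -0.0075  0.078 ]
(338, 19) 0.056 [ 0.4767 -0.0073  0.056 ]
(338, 28) 0.078 [ 0.4864 -0.007   0.078 ]
(338, 28) 0.056 [ 0.4809 -0.0068  0.056 ]
```

```bash
python3 - <<'E'
from h import *
crop("pics/w5.png","pics/c5.png",290,0,390,50,8)
crop("pics/wrist0.png","pics/c6.png",180,180,260,260,7)
E
```

```text
(no output)
```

View pics/c5.png

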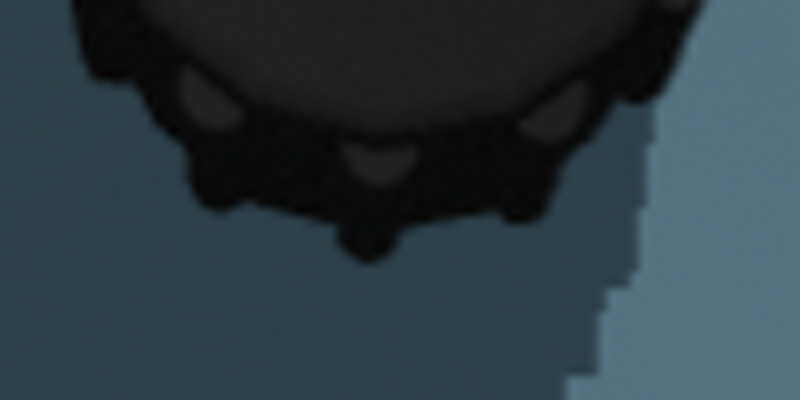

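View pics/c6.png

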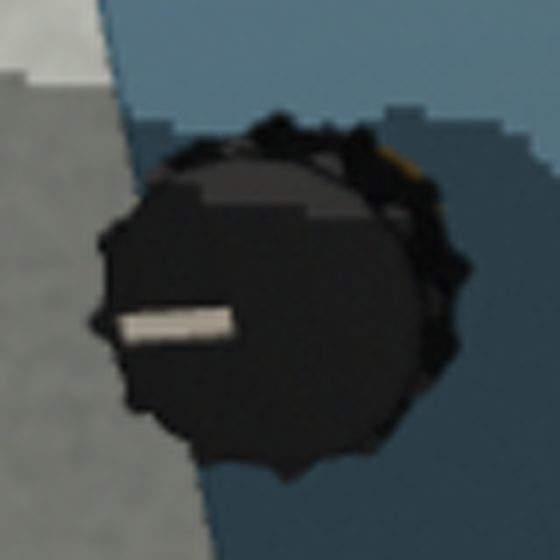

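>>> send_rows:
  plan:
    - [[-0.003,0.009,0.02],[-0.3,-0.4,-0.4],0.01]
    - [[0,0,0.03],[0,0,0],0.01]
    - [[0,0,0.02],[0,0,0],0.01]
    - [[0,0,0],[0,0,0],0.01]

```text
time_s: 6.2
tcp_pos: [0.6075, 0.0144, 0.2277]
tcp_rot: [-0.06, 0.998, 0.001, 0.001]
contact_force: [-0.2, -0.5, -2.3]
opening: 0.0233
```

```bash
python3 - <<'E'
from h import *
to([.607,.009,.2166],96.4)
E
```

```text
t 6.2 tcp [0.6075 0.0144 0.2277] yawY 96.84 z [ 0.0024  0.0017 -1.    ] q [-0.07    0.3083  1.4696  0.0019  1.3614 -1.7607] F [-0.2425 -0.4673 -2.3403] T [-0.0078  0.0525 -0.0337] op 0.0233
shift [ 0.0012 -0.0053  0.0111]
turn [0.0819 0.1496 0.4444]
```

>>> send_rows:
  plan:
    - [[0.001,-0.004,0.004],[0,0,0.4],0.01]
    - [[0,0,0.003],[0,0,0],0.01]
    - [[0,0,0.001],[0,0,0],0.01]
    - [[0,0,0],[0,0,0],0.01]

```text
time_s: 6.7
tcp_pos: [0.6082, 0.0111, 0.2227]
tcp_rot: [-0.057, 0.998, 0.0, 0.004]
contact_force: [-0.8, -0.2, -1.7]
opening: 0.023
```

```bash
python3 - <<'E'
from h import *
to([.607,.009,.2166],96.4)
E
```

```text
t 6.7 tcp [0.6082 0.0111 0.2227] yawY 96.5 z [ 0.008   0.0014 -1.    ] q [-0.0755  0.3123  1.4753  0.002   1.3461 -1.7602] F [-0.8058 -0.1994 -1.6871] T [ 0.0321  0.0798 -0.0499] op 0.023
shift [ 0.0014 -0.0019  0.006 ]
turn [0.0253 0.4665 0.1038]
```

>>> send_rows:
  plan:
    - [[0.001,-0.002,0.003],[0,0.4,0],0.01]
    - [[0,0,0.002],[0,0,0],0.01]
    - [[0,0,0.002],[0,0,0],0.01]

```text
time_s: 7.08
tcp_pos: [0.6076, 0.0086, 0.2172]
tcp_rot: [-0.057, 0.998, 0.0, 0.001]
contact_force: [-4.7, 0.4, 9.0]
opening: 0.0231
```

```bash
python3 - <<'E'
from h import *
to([.607,.009,.2166],96.4)
E
```

```text
t 7.08 tcp [0.6076 0.0086 0.2172] yawY 96.49 z [ 0.0023  0.0004 -1.    ] q [-0.0792  0.3178  1.4798  0.0006  1.3418 -1.7635] F [-4.7318  0.4171  8.9663] T [0.1374 0.4408 0.0416] op 0.0231
shift [0.0005 0.0004 0.0006]
turn [0.0096 0.1334 0.093 ]
```

>>> send_rows:
  plan:
    - [[0,0,-0.0005],[0,0,0],0.01]
    - [[0,0,0],[0,0,0],0.035]
    - [[0,0,0],[0,0,0],0.05]
    - [[0,0,0],[0,0,0],0.05]
    - [[0,0,-0.02],[0,0,0],0.06]
    - [[0,0,-0.03],[0,0,0],0.06]
    - [[0,0,-0.03],[0,0,0],0.06]
    - [[0,0,-0.03],[0,0,0],0.06]
    - [[0,0,0],[0,0,0],0.06]

```text
time_s: 8.2
tcp_pos: [0.6077, 0.0085, 0.3379]
tcp_rot: [-0.057, 0.998, -0.0, 0.005]
contact_force: [-0.1, 0.2, -1.0]
opening: 0.0602
```

```bash
python3 - <<'E'
from h import *
st()
cv2.imwrite("pics/w6.png",env.snapshot("wrist")[:,:,::-1])
E
```

```text
t 8.2 tcp [0.6077 0.0085 0.3379] yawY 96.49 z [ 0.0104 -0.0002 -0.9999] q [-0.0794  0.2329  1.3368  0.0006  1.5615 -1.7634] F [-0.1279  0.2029 -1.0009] T [ 0.0035 -0.0073 -0.0262] op 0.0602
```

View pics/w6.png

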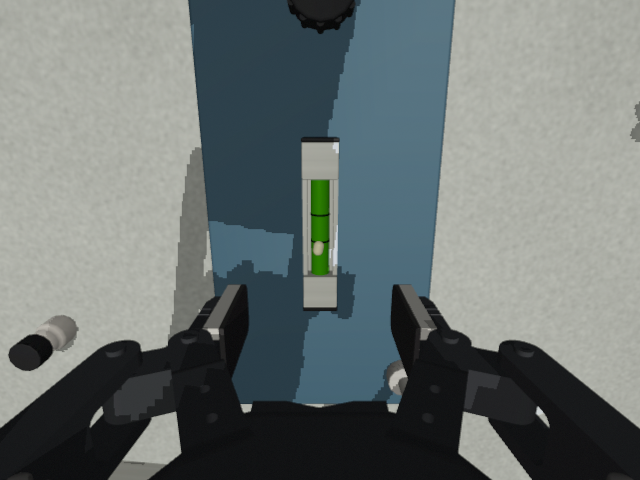

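```bash
python3 - <<'E'
from h import *
to([.464,-.0085,.31],96.4)
E
```

```text
t 8.25 tcp [0.6073 0.0086 0.3358] yawY 96.49 z [ 0.0068  0.     -1.    ] q [-0.0793  0.2342  1.3395  0.0006  1.5612 -1.7634] F [-0.2704 -0.3117  0.4148] T [-0.0154 -0.0085 -0.0392] op 0.0603
shift [ 0.1445 -0.0008  0.0248]
turn [-0.0413  0.3859  0.0936]
```

>>> send_rows:
  plan:
    - [[0.045,0,0.005],[0,0.4,0],0.08]
    - [[0.05,0,0.005],[0,0,0],0.08]
    - [[0.045,0,0.005],[0,0,0],0.08]
    - [[0,0,0],[0,0,0],0.08]
    - [[0,0,0],[0,0,0],0.08]

```text
time_s: 8.88
tcp_pos: [0.463, -0.0074, 0.3121]
tcp_rot: [-0.057, 0.998, 0.001, -0.007]
contact_force: [0.7, 0.2, 0.6]
opening: 0.0799
```

```bash
python3 - <<'E'
from h import *
to([.464,-.0085,.31],96.4)
cv2.imwrite("pics/w7.png",env.snapshot("wrist")[:,:,::-1])
E
```

```text
t 8.88 tcp [ 0.463  -0.0074  0.3121] yawY 96.5 z [-0.0136  0.0008 -0.9999] q [-0.1381 -0.0656  1.71   -0.0011  1.5107 -1.8222] F [0.6794 0.1843 0.5617] T [ 0.0164 -0.0311 -0.0467] op 0.0799
shift [-0.0009 -0.0012  0.002 ]
turn [ 0.131  -0.769   0.0971]
```

View pics/w7.png

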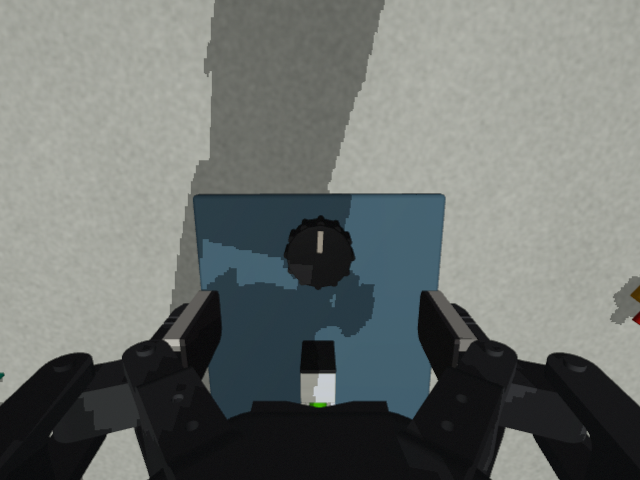

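Knob seen from above: top centre about (320,257), pointer at (320,242), plate near edge at row 195.

```bash
python3 - <<'E'
from h import *
crop("pics/w7.png","pics/c7.png",270,180,370,310,5)
print(ray("wrist",(320,257),.078), ray("wrist",(320,195),.031), ray("wrist",(195,196),.031),ray("wrist",(445,196),.031))
E
```

```text
[ 0.462  -0.0088  0.078 ] [ 0.4324 -0.012   0.031 ] [ 0.443  -0.0992  0.031 ] [0.4233 0.0754 0.031 ]
```

View pics/c7.png

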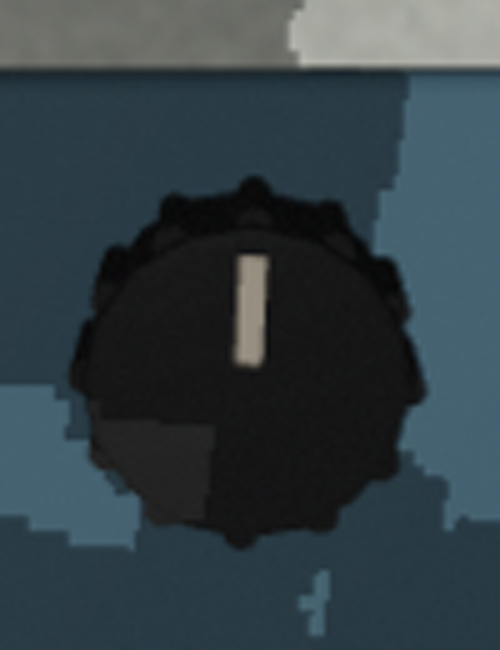

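>>> send_rows:
  plan:
    - [[0,-0.001,0.025],[0,-0.8,0],0.07]
    - [[0,0,0.025],[0,0,0],0.065]
    - [[0,0,0.025],[0,0,0],0.06]
    - [[0,0,0.008],[0,0,0],0.055]
    - [[0,0,0],[0,0,0],0.055]

```text
time_s: 9.55
tcp_pos: [0.469, -0.0082, 0.2283]
tcp_rot: [-0.057, 0.998, 0.001, 0.002]
contact_force: [0.3, 0.2, 0.5]
opening: 0.0549
```

```bash
python3 - <<'E'
from h import *
to([.4625,-.0088,.223],96.4)
cv2.imwrite("pics/w8.png",env.snapshot("wrist")[:,:,::-1])
E
```

```text
t 9.55 tcp [ 0.469  -0.0082  0.2283] yawY 96.58 z [ 0.0048  0.0021 -1.    ] q [-0.1393  0.0131  1.8091  0.0028  1.3149 -1.8256] F [0.2643 0.1769 0.4693] T [-0.0228 -0.0029 -0.03  ] op 0.0549
shift [0.0066 0.0001 0.0052]
turn [0.0885 0.2868 0.1777]
```

View pics/w8.png

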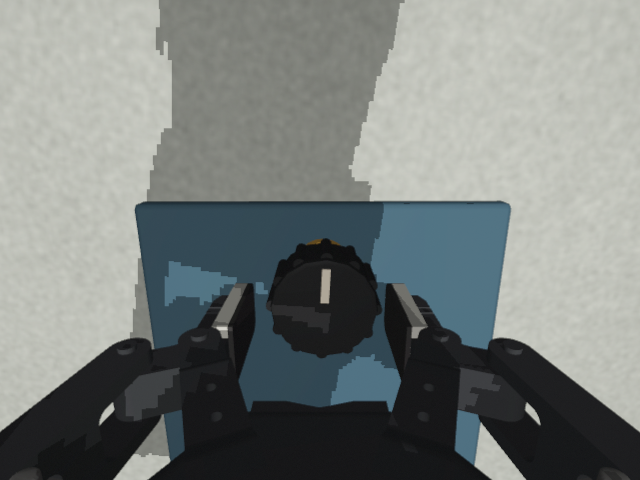

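```bash
python3 - <<'E'
from h import *
p=ray("wrist",(324,308),.078);print(p)
s,M=st();print(M.T@(p-s["tcp_pos"]), proj("wrist",s["tcp_pos"]+M[:,2]*.150))
E
```

```text
[ 0.4623 -0.0092  0.078 ]
t 9.6 tcp [ 0.4691 -0.0082  0.2287] yawY 96.57 z [ 0.0056  0.002  -1.    ] q [-0.1394  0.0125  1.8088  0.0028  1.3149 -1.8256] F [-0.2929 -0.4147  0.0779] T [-0.0107  0.0151 -0.0294] op 0.0551
[ 0.0077 -0.0004  0.1507] [[325.0143 327.5022]]
```

>>> send_rows:
  plan:
    - [[0.005,0,0.004],[0,0.3,0],0.055]
    - [[0.003,0,0.002],[0,0,0],0.055]
    - [[0,0,0],[0,0,0],0.055]

```text
time_s: 9.98
tcp_pos: [0.4617, -0.0093, 0.2247]
tcp_rot: [-0.057, 0.998, 0.0, 0.002]
contact_force: [0.5, -0.5, -0.1]
opening: 0.0548
```

```bash
python3 - <<'E'
from h import *
to([.4623,-.0090,.223],96.4)
E
```

```text
t 9.97 tcp [ 0.4617 -0.0093  0.2247] yawY 96.58 z [ 0.0046  0.0007 -1.    ] q [-0.1434  0.0007  1.8294  0.0014  1.307  -1.8295] F [ 0.5448 -0.4849 -0.132 ] T [0.0619 0.001  0.004 ] op 0.0548
shift [-0.0007  0.0002  0.0017]
turn [0.0089 0.2648 0.1837]
```

>>> send_rows:
  plan:
    - [[0,0,0.001],[0,0,0],0.045]
    - [[0,0,0],[0,0,0],0.03]
    - [[0,0,0],[0,0,0],0.03]
    - [[0,0,0],[0,0,0],0.03]

```text
time_s: 10.48
tcp_pos: [0.4615, -0.0079, 0.2249]
tcp_rot: [-0.058, 0.998, 0.002, 0.003]
contact_force: [-0.0, 0.1, -0.6]
opening: 0.0384
```

```bash
python3 - <<'E'
from h import *
st()
crop("pics/w6.png","pics/c8.png",290,130,350,315,4)
cv2.imwrite("pics/s2.png",env.snapshot("scene")[:,:,::-1]); crop("pics/s2.png","pics/c9.png",230,200,430,330,4)
E
```

```text
t 10.47 tcp [ 0.4615 -0.0079  0.2249] yawY 96.6 z [ 0.0055  0.0052 -1.    ] q [-0.142  -0.0002  1.83    0.0061  1.3071 -1.8295] F [-0.0254  0.1462 -0.6356] T [ 0.1052  0.0133 -0.0383] op 0.0384
```

View pics/c8.png

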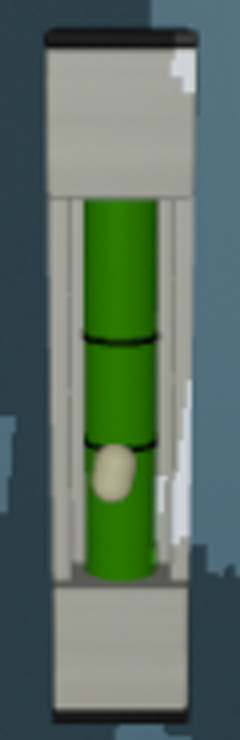

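View pics/c9.png

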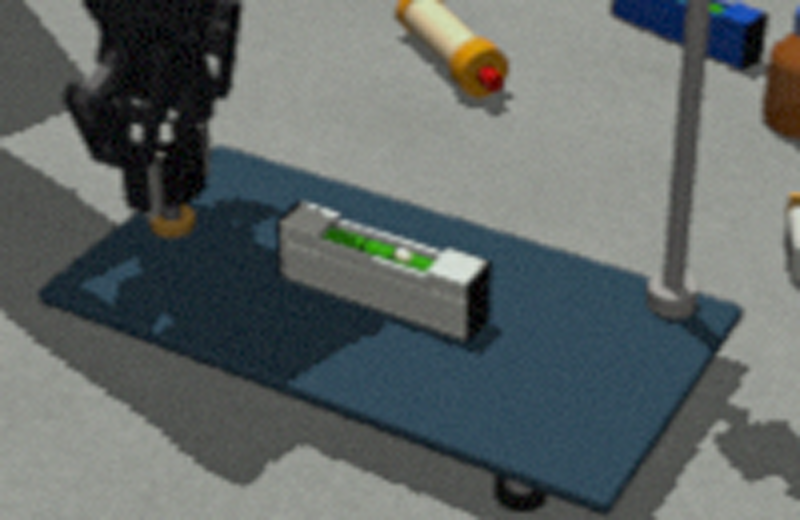

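>>> send_rows:
  plan:
    - [[0,0,0],[0,0,10],0.03]
    - [[0,0,0],[0,0,10],0.03]
    - [[0,0,0],[0,0,10],0.03]
    - [[0,0,0],[0,0,10],0.03]
    - [[0,0,0],[0,0,10],0.03]
    - [[0,0,0],[0,0,10],0.03]
    - [[0,0,0],[0,0,10],0.03]
    - [[0,0,0],[0,0,10],0.03]

```text
time_s: 11.52
tcp_pos: [0.4618, -0.0075, 0.2249]
tcp_rot: [0.615, 0.789, 0.004, 0.0]
contact_force: [0.7, 0.9, 0.9]
opening: 0.0385
```

```bash
python3 - <<'E'
from h import *
to([.462,-.009,.2249],96.4)
cv2.imwrite("pics/w9.png",env.snapshot("wrist")[:,:,::-1])
E
```

```text
t 11.53 tcp [ 0.4618 -0.0075  0.2249] yawY 14.1 z [ 0.0051  0.0058 -1.    ] q [-0.1413  0.0007  1.8291  0.0067  1.3076 -0.3892] F [0.687  0.8812 0.8726] T [0.0386 0.044  0.1178] op 0.0385
shift [-0.0014 -0.0002 -0.    ]
turn [  0.4819   0.0559 -82.2971]
```

View pics/w9.png

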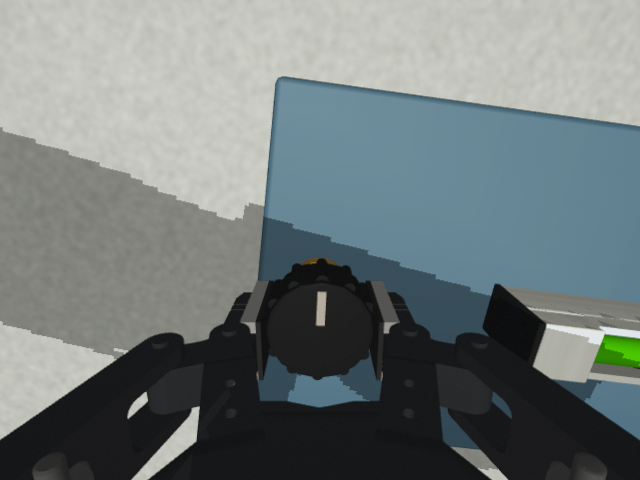

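The knob turns with the gripper, its pointer still upright at (321,308), about 82° so far. The level is clear at the right.

>>> send_rows:
  plan:
    - [[0,0,0],[0,0,10],0.03]
    - [[0,0,0],[0,0,10],0.03]
    - [[0,0,0],[0,0,10],0.03]
    - [[0,0,0],[0,0,10],0.03]
    - [[0,0,0],[0,0,10],0.03]
    - [[0,0,0],[0,0,10],0.03]
    - [[0,0,0],[0,0,10],0.03]
    - [[0,0,0],[0,0,7],0.03]
    - [[0,0,0],[0,0,0],0.03]
    - [[0,0,0],[0,0,0],0.03]

```text
time_s: 12.82
tcp_pos: [0.4622, -0.0075, 0.2249]
tcp_rot: [0.974, 0.225, 0.003, -0.001]
contact_force: [-1.0, 1.0, 1.1]
opening: 0.0386
```

>>> send_rows:
  plan:
    - [[0,0,0],[0,0,0],0.03]
    - [[0,0,0],[0,0,0],0.03]
    - [[0,0,0],[0,0,0],0.03]
    - [[0,0,0],[0,0,0],0.03]
    - [[0,0,0],[0,0,0],0.03]
    - [[0,0,0],[0,0,0],0.03]
    - [[0,0,0],[0,0,0],0.03]
    - [[0,0,0],[0,0,0],0.03]
    - [[0,0,0],[0,0,0],0.03]
    - [[0,0,0],[0,0,0],0.03]

```text
time_s: 14.08
tcp_pos: [0.4622, -0.0076, 0.2249]
tcp_rot: [0.974, 0.227, 0.003, -0.001]
contact_force: [-1.2, 1.6, 0.1]
opening: 0.0384
```

```bash
python3 - <<'E'
from h import *
to([.462,-.009,.2249],-80)
cv2.imwrite("pics/w10.png",env.snapshot("wrist")[:,:,::-1])
E
```

```text
t 14.07 tcp [ 0.4622 -0.0076  0.2249] yawY -63.77 z [ 0.0063  0.0038 -1.    ] q [-0.1406  0.0011  1.8287  0.0048  1.3061  0.9712] F [-1.1859  1.6319  0.124 ] T [-0.2285  0.0154 -0.0283] op 0.0384
shift [-0.0008  0.0012 -0.    ]
turn [-0.0945 -0.4106 16.2267]
```

View pics/w10.png

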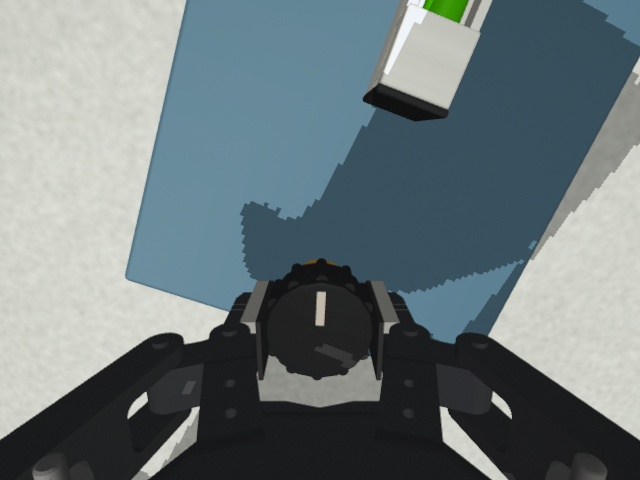

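```bash
python3 - <<'E'
from h import *
cv2.imwrite("pics/s3.png",env.snapshot("scene")[:,:,::-1]); crop("pics/s3.png","pics/c10.png",295,245,360,290,12)
crop("pics/s2.png","pics/c11.png",295,245,360,290,12)
E
```

```text
(no output)
```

View pics/c10.png

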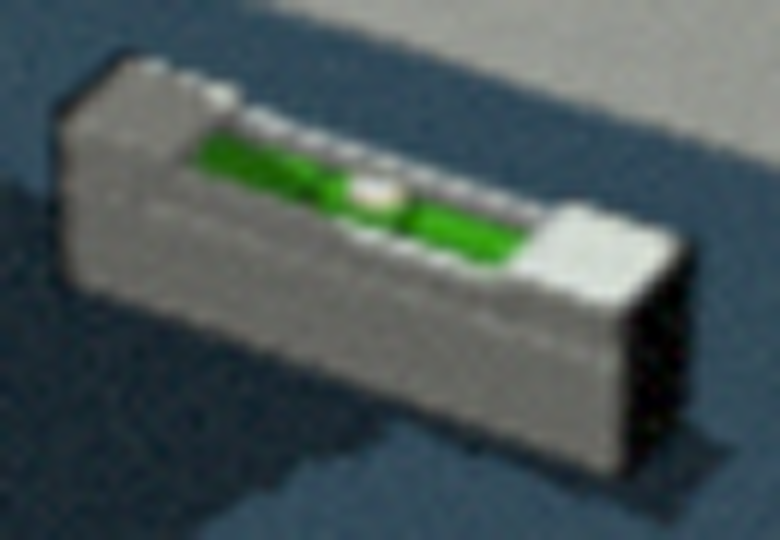

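View pics/c11.png

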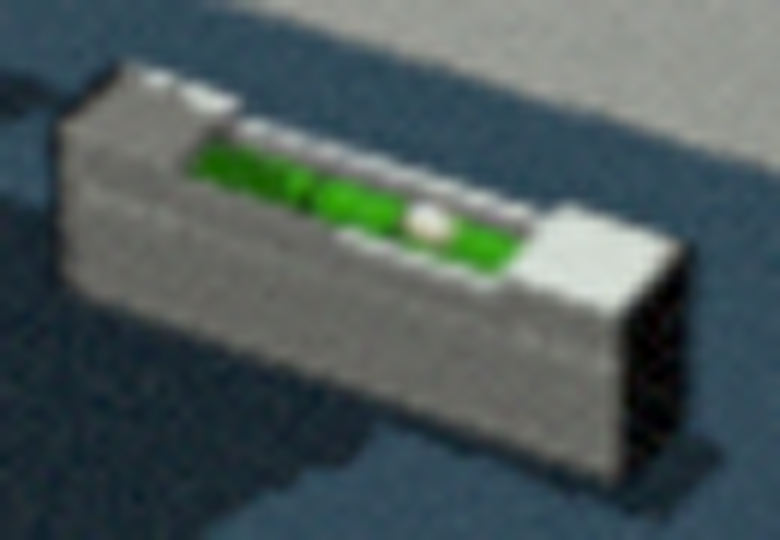

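>>> send_rows:
  plan:
    - [[0,0,0],[0,0,10],0.03]
    - [[0,0,0],[0,0,10],0.03]
    - [[0,0,0],[0,0,8],0.03]
    - [[0,0,0],[0,0,0],0.03]
    - [[0,0,0],[0,0,0],0.055]
    - [[0,0,0],[0,0,0],0.065]
    - [[0,0,-0.01],[0,0,0],0.065]
    - [[0,0,-0.03],[0,0,0],0.065]
    - [[0,0,-0.04],[0,0,0],0.065]
    - [[0,0,-0.04],[0,0,0],0.065]

```text
time_s: 15.42
tcp_pos: [0.4607, -0.0085, 0.3461]
tcp_rot: [1.0, -0.02, -0.001, -0.001]
contact_force: [0.0, 0.3, -0.4]
opening: 0.0652
```

```bash
python3 - <<'E'
from h import *
to([.53,-.001,.335],-83.6)
cv2.imwrite("pics/w11.png",env.snapshot("wrist")[:,:,::-1])
E
```

```text
t 15.43 tcp [ 0.4607 -0.0085  0.3461] yawY -92.24 z [-0.0011  0.0029 -1.    ] q [-0.1426 -0.0939  1.6675  0.0027  1.5694  1.4673] F [ 0.0289  0.2889 -0.3508] T [ 0.0192 -0.0184 -0.0016] op 0.0652
shift [ 0.069  -0.0102  0.0111]
turn [-0.1665  0.0544 -8.6391]
```

View pics/w11.png

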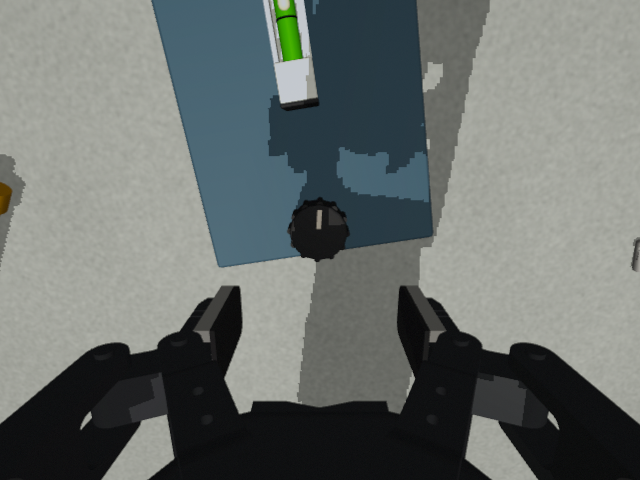

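>>> send_rows:
  plan:
    - [[0.035,-0.005,0.02],[0,0,-8.6],0.065]
    - [[0.035,0,0.015],[0,0,0],0.065]
    - [[0,0,0],[0,0,0],0.065]
    - [[0,0,0],[0,0,0],0.065]
    - [[0,0,0],[0,0,0],0.065]
    - [[0,0,0],[0,0,0],0.065]
    - [[0,0,0],[0,0,0],0.065]

```text
time_s: 16.35
tcp_pos: [0.5331, -0.0016, 0.3266]
tcp_rot: [0.998, 0.058, 0.012, 0.001]
contact_force: [-0.3, -0.2, -0.2]
opening: 0.0652
```

```bash
cat >> h.py <<'E'
def bub(name,x0,y0,x1,y1,f):
    to([.5,0,.3],-83.6)
    cv2.imwrite(f"pics/{name}.png",env.snapshot("wrist")[:,:,::-1]); crop(f"pics/{name}.png",f"pics/{name}c.png",x0,y0,x1,y1,f)
E
python3 - <<'E'
from h import *
bub("w12",220,20,420,170,4)
E
```

```text
t 16.35 tcp [ 0.5331 -0.0016  0.3266] yawY -83.33 z [ 0.0242 -0.0012 -0.9997] q [-0.1097  0.0703  1.5443  0.0014  1.5027  1.3445] F [-0.2738 -0.2269 -0.2496] T [ 0.0255 -0.0361 -0.0045] op 0.0652
shift [-0.0334 -0.0055  0.0258]
turn [ 0.2275 -1.3723  0.2764]
```

View pics/w12c.png

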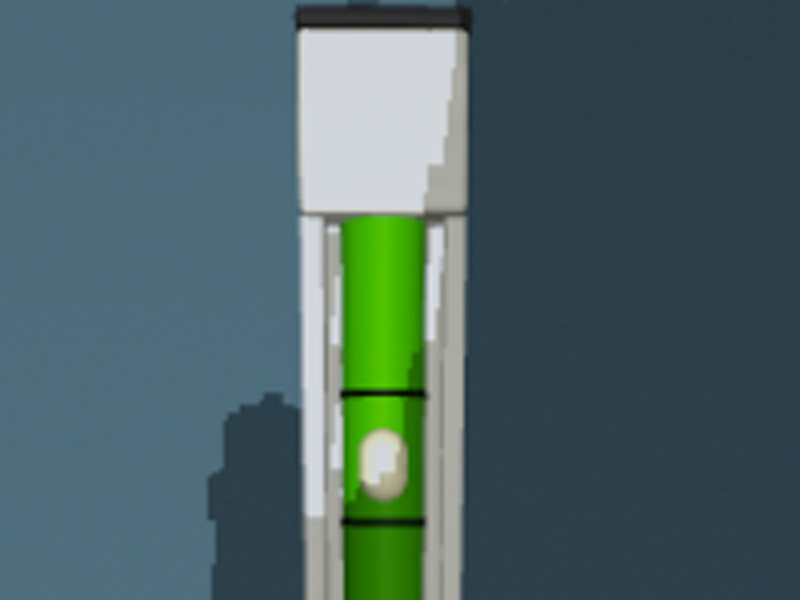

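Bubble at (383,465) between lines at rows 394 and 521, about 1 mm toward the knob end. Next I compute the level's middle for pressing.

```bash
python3 - <<'E'
from h import *
m=ray("wrist",(220+383/4,20+457.5/4),.034+.033); print(m)
a=ray("wrist",(220+383/4,20+22/4),.034+.037); print(a, a-m)
to([m[0],m[1],.28],-83.6)
E
```

```text
[0.6058 0.0057 0.067 ]
[0.6646 0.0124 0.071 ] [0.0589 0.0067 0.004 ]
t 16.4 tcp [ 0.5332 -0.0016  0.3266] yawY -83.32 z [ 0.0243 -0.0013 -0.9997] q [-0.1097  0.0704  1.5442  0.0014  1.5027  1.3444] F [0.5443 0.3725 1.0287] T [-0.0614  0.0034  0.0196] op 0.0651
shift [0.0718 0.001  0.0484]
turn [ 0.2333 -1.3745  0.2835]
```

>>> send_rows:
  plan:
    - [[0.035,0.001,0],[0.2,-1.4,0.3],0.0]
    - [[0.035,0,0.015],[0,0,0],0.0]
    - [[0,0,0.025],[0,0,0],0.0]
    - [[0,0,0.01],[0,0,0],0.0]
    - [[0,0,0],[0,0,0],0.0]
    - [[0,0,0],[0,0,0],0.0]

```text
time_s: 17.15
tcp_pos: [0.6039, 0.0054, 0.2783]
tcp_rot: [0.998, 0.055, 0.001, 0.001]
contact_force: [0.4, 0.0, 0.8]
opening: -0.0002
```

```bash
python3 - <<'E'
from h import *
to([.6058,.0057,.25],-83.6)
cv2.imwrite("pics/w13.png",env.snapshot("wrist")[:,:,::-1])
E
```

```text
t 17.15 tcp [0.6039 0.0054 0.2783] yawY -83.66 z [ 0.002 -0.001 -1.   ] q [-0.0848  0.2609  1.4235 -0.0008  1.4551  1.3754] F [0.4075 0.0479 0.7634] T [-0.0242 -0.0092 -0.0292] op -0.0002
shift [ 0.0019 -0.0002  0.0283]
turn [ 0.0695 -0.1101 -0.0571]
```

View pics/w13.png

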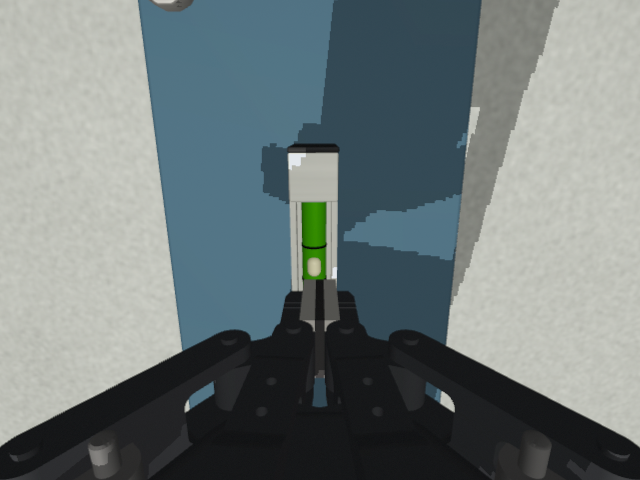

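Bubble at (314,267), far line at row 244, so the reading is unchanged at about -1 mm. Now I descend.

>>> send_rows:
  plan:
    - [[0.002,0,0.015],[0,0,0],0.0]
    - [[0,0,0.01],[0,0,0],0.0]
    - [[0,0,0.003],[0,0,0],0.0]
    - [[0,0,0],[0,0,0],0.0]

```text
time_s: 17.7
tcp_pos: [0.606, 0.0055, 0.2498]
tcp_rot: [0.998, 0.055, 0.002, 0.001]
contact_force: [0.2, 0.2, 1.1]
opening: -0.0
```

```bash
python3 - <<'E'
from h import *
to([.6058,.0057,.2447],-83.6)
E
```

```text
t 17.7 tcp [0.606  0.0055 0.2498] yawY -83.67 z [ 0.0043 -0.0012 -1.    ] q [-0.0843  0.2857  1.4518 -0.0008  1.3998  1.3761] F [0.2023 0.2118 1.1431] T [ 0.0472  0.0302 -0.0186] op -0.0
shift [-0.0002 -0.0002  0.0051]
turn [ 0.0927 -0.236  -0.0671]
```

>>> send_rows:
  plan:
    - [[0,0,0.002],[0,0,0],0.0]
    - [[0,0,0.002],[0,0,0],0.0]
    - [[0,0,0.001],[0,0,0],0.0]

```text
time_s: 18.08
tcp_pos: [0.6062, 0.0055, 0.2456]
tcp_rot: [0.998, 0.055, 0.003, 0.001]
contact_force: [-1.5, -0.4, 4.6]
opening: 0.0002
```

>>> send_rows:
  plan:
    - [[0,0,0.001],[0,0,0],0.0]

```text
time_s: 18.2
tcp_pos: [0.6062, 0.0055, 0.2456]
tcp_rot: [0.998, 0.055, 0.003, 0.001]
contact_force: [-3.1, 0.1, 5.9]
opening: 0.0003
```

>>> send_rows:
  plan:
    - [[0,0,0.001],[0,0,0],0.0]

```text
time_s: 18.32
tcp_pos: [0.6061, 0.0055, 0.2456]
tcp_rot: [0.998, 0.055, 0.003, 0.001]
contact_force: [-2.8, 0.7, 5.1]
opening: 0.0002
```

>>> send_rows:
  plan:
    - [[-0.0003,0,0.002],[0,0,0],0.0]
    - [[-0.0003,0,0.002],[0,0,0],0.0]

```text
time_s: 18.58
tcp_pos: [0.6057, 0.0055, 0.2456]
tcp_rot: [0.998, 0.055, 0.004, 0.001]
contact_force: [-4.2, 1.8, 8.1]
opening: 0.0001
```

```bash
python3 - <<'E'
from h import *
st()
cv2.imwrite("pics/w14.png",env.snapshot("wrist")[:,:,::-1]); st()
E
```

```text
t 18.57 tcp [0.6057 0.0055 0.2456] yawY -83.65 z [ 0.0087 -0.0017 -1.    ] q [-0.0842  0.287   1.4589 -0.0009  1.3868  1.3759] F [-4.1708  1.7643  8.0978] T [0.0241 0.719  0.0007] op 0.0001
t 18.62 tcp [0.6056 0.0056 0.2456] yawY -83.65 z [ 0.0088 -0.0017 -1.    ] q [-0.0842  0.2869  1.459  -0.0009  1.3867  1.3759] F [-3.1533  1.0235  8.6648] T [0.0569 0.6702 0.0114] op 0.0002
```

View pics/w14.png

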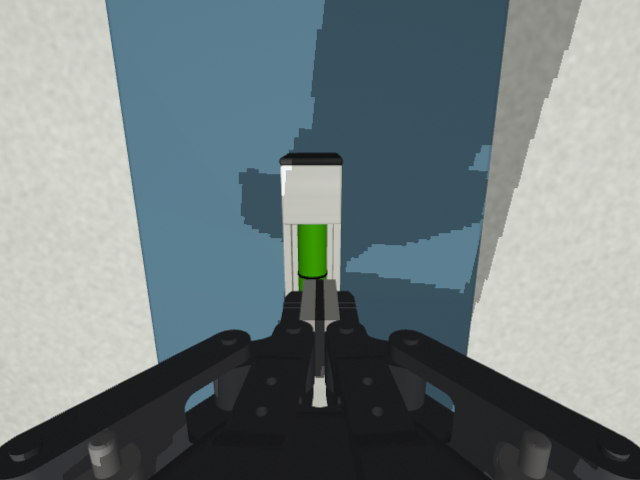

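>>> send_rows:
  plan:
    - [[0,0,0.0022],[0,-0.2,0],0.0]
    - [[0,0,0.0023],[0,-0.2,0],0.0]

```text
time_s: 18.88
tcp_pos: [0.6061, 0.0057, 0.2456]
tcp_rot: [0.998, 0.055, 0.003, 0.001]
contact_force: [-3.5, -0.1, 9.0]
opening: 0.0002
```

```bash
python3 - <<'E'
from h import *
st()
cv2.imwrite("pics/s4.png",env.snapshot("scene")[:,:,::-1]); crop("pics/s4.png","pics/s4c.png",295,230,360,290,12)
cv2.imwrite("pics/d4.png",env.snapshot("side")[:,:,::-1]); crop("pics/d4.png","pics/d4c.png",270,180,390,270,6)
st()
E
```

```text
t 18.88 tcp [0.6061 0.0057 0.2456] yawY -83.64 z [ 0.0063 -0.0026 -1.    ] q [-0.0836  0.2886  1.4569 -0.0021  1.3896  1.3766] F [-3.4537 -0.0571  8.9968] T [0.0246 0.6171 0.0472] op 0.0002
t 18.98 tcp [0.6061 0.0057 0.2456] yawY -83.64 z [ 0.0062 -0.0025 -1.    ] q [-0.0836  0.2887  1.4569 -0.002   1.3897  1.3765] F [-4.0258  0.5597  8.3191] T [0.0543 0.6354 0.0105] op 0.0
```

View pics/s4c.png

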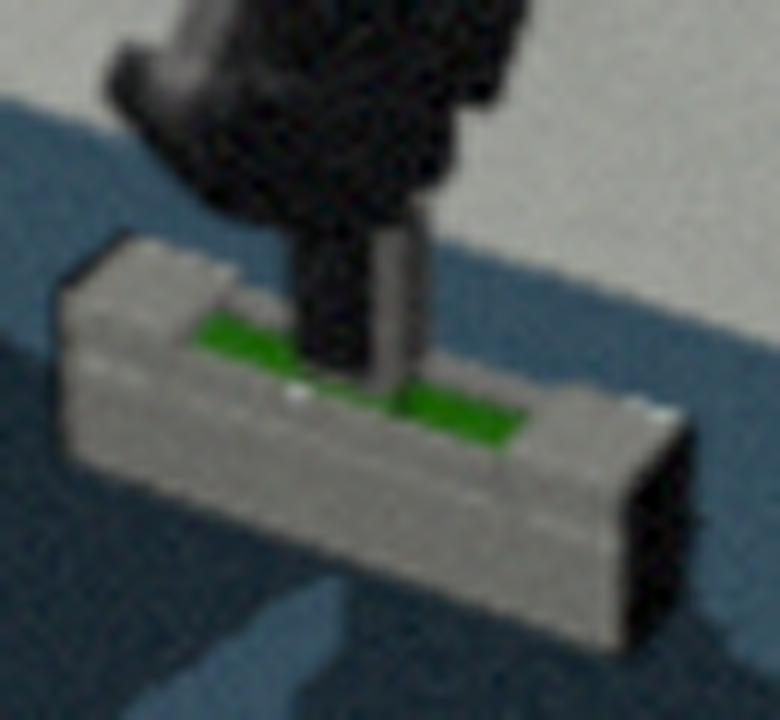

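View pics/d4c.png

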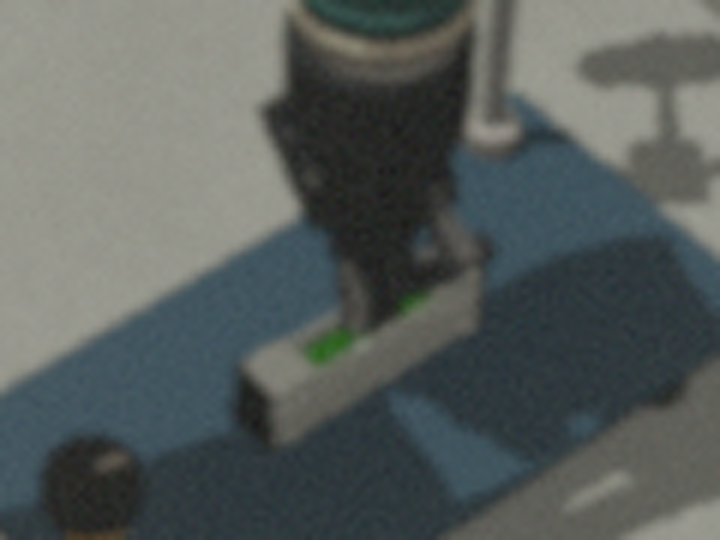

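>>> send_rows:
  plan:
    - [[0,0,0.0026],[0,-0.3,0],0.0]
    - [[-0.0003,0,0.0026],[-0.1,-0.3,0],0.0]

```text
time_s: 19.23
tcp_pos: [0.6067, 0.006, 0.2456]
tcp_rot: [0.998, 0.056, 0.001, 0.002]
contact_force: [-3.0, 1.0, 8.1]
opening: 0.0002
```

```bash
python3 - <<'E'
from h import *
for i in range(4):
    s=env.sense(); print(s["contact_force"],s["time_s"]); env.snapshot("side")
st()
E
```

```text
[-2.9851  1.0069  8.0541] 19.225
[-2.266   1.7378  8.0266] 19.275
[-3.1549  2.017   8.0835] 19.325
[-2.7322  1.858   8.3263] 19.375
t 19.43 tcp [0.6067 0.0061 0.2456] yawY -83.63 z [ 0.0028 -0.0048 -1.    ] q [-0.0823  0.291   1.4538 -0.0047  1.3935  1.3781] F [-1.9784  1.8802  8.6612] T [0.2198 0.4227 0.0126] op -0.0
```

>>> send_rows:
  plan:
    - [[0,0,0.0032],[0.1,-0.2,0],0.0]
    - [[0,0,0.0032],[0.1,-0.1,0],0.0]

```text
time_s: 19.68
tcp_pos: [0.6069, 0.0059, 0.2456]
tcp_rot: [0.998, 0.056, 0.001, 0.002]
contact_force: [-6.3, 0.1, 13.4]
opening: -0.0
```

```bash
python3 - <<'E'
from h import *
for i in range(4):
    s=env.sense(); print(s["contact_force"],s["time_s"]); im=env.snapshot("wrist")
cv2.imwrite("pics/w15.png",im[:,:,::-1])
st()
E
```

```text
[-6.2851  0.0937 13.356 ] 19.675
[-5.848   0.3374 12.7161] 19.725
[-5.8473  0.1426 12.3481] 19.775
[-5.428  -0.2158 12.1542] 19.825
t 19.88 tcp [0.6069 0.0059 0.2455] yawY -83.62 z [ 0.0015 -0.0034 -1.    ] q [-0.0829  0.292   1.4527 -0.0034  1.3951  1.3771] F [-5.5576  0.029  12.63  ] T [-0.0157  0.9877 -0.0812] op 0.0003
```

View pics/w15.png

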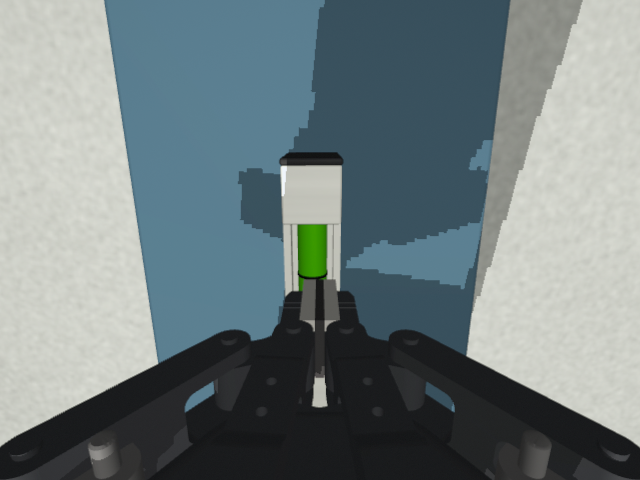

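>>> send_rows:
  plan:
    - [[-0.0006,0,0.0026],[0,-0.2,0],0.0]
    - [[-0.0006,0,0.0026],[0,-0.2,0],0.0]

```text
time_s: 20.12
tcp_pos: [0.6067, 0.0059, 0.2456]
tcp_rot: [0.998, 0.056, 0.001, 0.002]
contact_force: [-2.6, 0.7, 7.6]
opening: -0.0004
```

```bash
python3 - <<'E'
from h import *
for i in range(4):
    s=env.sense(); print(s["contact_force"],s["time_s"]); im=env.snapshot("wrist")
cv2.imwrite("pics/w16.png",im[:,:,::-1])
st()
E
```

```text
[-2.5685  0.672   7.6133] 20.125
[-2.4601  1.1345  9.3454] 20.175
[-1.7185  1.3205  8.637 ] 20.225
[-2.4906  1.4551  8.5761] 20.275
t 20.32 tcp [0.6067 0.0059 0.2456] yawY -83.61 z [ 0.0024 -0.004  -1.    ] q [-0.0827  0.2913  1.4535 -0.0039  1.3941  1.3773] F [-2.9008  1.0676  8.4405] T [ 0.1373  0.4101 -0.0472] op 0.0001
```

>>> send_rows:
  plan:
    - [[-0.0006,0,0.003],[0,-0.2,0],0.0]
    - [[-0.0006,0,0.003],[0,-0.2,0],0.0]

```text
time_s: 20.58
tcp_pos: [0.6066, 0.0061, 0.2455]
tcp_rot: [0.998, 0.056, 0.001, 0.002]
contact_force: [-2.8, 0.5, 11.1]
opening: 0.0002
```

```bash
python3 - <<'E'
from h import *
F=[]
for i in range(14):
    s=env.sense(); F.append(s["contact_force"]); im=env.snapshot("scene")
print(np.array(F)[::3],np.mean(F,0))
cv2.imwrite("pics/s17.png",im[:,:,::-1]); crop("pics/s17.png","pics/s17c.png",295,230,360,290,12)
st()
E
```

```text
[[-2.8207  0.5256 11.113 ]
 [-2.0297  0.201  10.8776]
 [-2.4781  0.553  10.0824]
 [-3.3923  0.9978  9.587 ]
 [-3.5543  1.3007  9.2037]] [-3.0665  0.6418 10.1979]
t 21.27 tcp [0.6066 0.006  0.2456] yawY -83.6 z [ 0.0032 -0.0047 -1.    ] q [-0.0824  0.2907  1.4543 -0.0044  1.393   1.3775] F [-3.198   1.4017  9.5576] T [0.0917 0.5511 0.0112] op 0.0002
```

View pics/s17c.png

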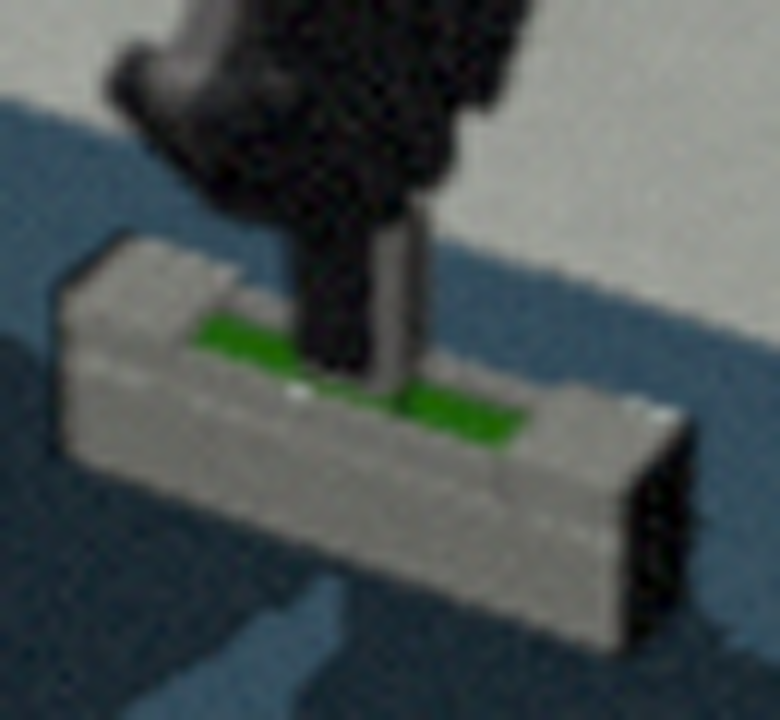

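View pics/s17.png

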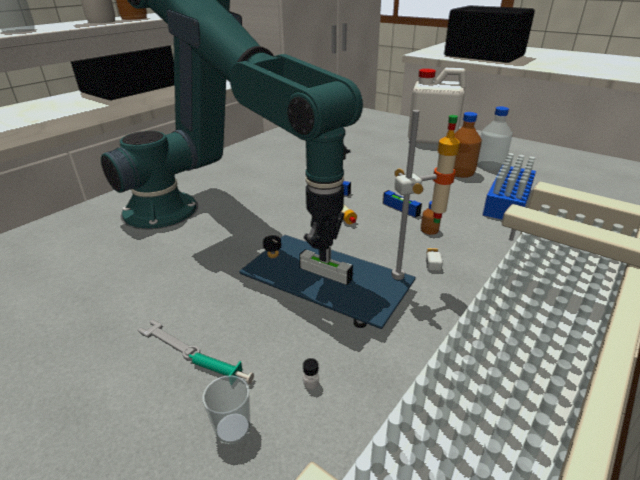

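Pressing at the level's middle averaged 10 N over 0.7 s. The bubble stays hidden under the fingers, with none of it showing on either side, and the bystanders in view are in place. Handing in while pressing.

```bash
python3 - <<'E'
from h import *
st(); print(env.hand_in())
E
```

```text
t 21.27 tcp [0.6066 0.006  0.2456] yawY -83.6 z [ 0.0032 -0.0047 -1.    ] q [-0.0824  0.2907  1.4543 -0.0044  1.393   1.3775] F [-3.198   1.4017  9.5576] T [0.0917 0.5511 0.0112] op 0.0002
the job is handed in; nothing more can be done
None
```

The job is handed in, with the arm still pressing the level down. I stood the level in the middle of the plate, lengthwise from the knob, and let go. I then turned the knob about 190° clockwise until the bubble rested between the lines, and pressed the middle of the level with closed fingers.

- **Bubble before pressing:** two wrist pictures, the second about 2 s after I let go of the knob, put it about 1 mm towards the knob end, within the ±4 mm allowed.
- **Bubble while pressing:** I could not read it, because the fingers cover it. No part of it shows on either side of them, which puts it within roughly ±5 mm. The level had not shifted.
- **Force:** it averaged 10.2 N over the last 0.7 s and was 9.6 N at hand-in, with about 3 N sideways. It touched 13.4 N for a moment while I was adjusting it.
- **Time and surroundings:** the job took 21.3 s. I touched nothing else on the bench, and the bystanders in view in the last scene picture stood as before.
- **Disagreement:** the knob appeared about 145 mm from the plate's middle in the pictures, not the stated 135 mm. I went by the pictures for both the knob and the middle of the plate.

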